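Stand the camera pole in its foot and hold it fully extended

ROBOT

A 6-joint arm with a two-finger parallel gripper is mounted at the origin on a cart in front of the work surface, level with it; the furniture and walls round the work are solid. World frame = base frame: x ahead of the robot, y to its left, z up, the work surface at z = 0. Lengths are in m, angles in rad, forces in N, time in s.
With the tool pointing down it reaches from about 0.35 to 0.775 m from the base axis. Payload 7.3 kg.
Tool frame: the origin (TCP) lies between the finger pads, 19 mm behind the fingertips; this is the grasp point; z points along the fingers, y is the line along which they close (so a half turn about z gives the same grasp; the last joint's range is limited). The gripper opens to 92 mm and grips with 3 to 60 N. Pads are 19 mm wide; open, the fingers measure 130 mm over their backs; the gripper's body (75 mm by 190 mm) begins 47 mm behind the grasp point.
Start: joints at [1.063, 0.342, 1.524, -0, 1.275, -0.146], TCP at [0.186, 0.491, 0.246] pointing down, gripper open.
Joint ranges: [-2.53, 2.53], [-0.77, 2.02], [0.04, 2.7], [-1, 4.14], [0.28, 2.66], [-3.11, 3.11]. Speed limits (rad/s): [2.57, 2.57, 3.14, 3.14, 3.14, 3.14].

INTERFACE

Orientations are given as [roll, pitch, yaw] about the fixed x, y, z axes, in that order (R = Rz(yaw) Ry(pitch) Rx(roll)).
In Python, from cell import monitor, read_camera, get_calibration, job gives the robot as it stands. The module is installed in compiled form; this text tells all that it offers.
- The arm moves only by the tool send_rows, never from a script. Its argument "targets" is a list of rows, each an object with "translation": the shift along the tool's x, y, z in cm, a list of three; "spin": the turn about the tool's z in degrees; "jaw": the opening, from 0 (shut) to 1 (fully open). A call has exactly 5 rows; each row is the pose to reach, as a shift and turn from the pose commanded when the call began, along the tool's axes at that moment; what a row does not reach only later rows make up. A row lasts 1/10 s, in which the tool goes at most 50 mm and 8.59 degrees, less where a joint would pass 70% of its speed; a pose out of reach is approached as far as the arm can. A call with a gripper value outside its range is refused whole. The fingers move at their own pace and stop on an object; "force" is the grip in N (left out, the last holds). Time passes only in rows, so rows that repeat a pose let the fingers close, or fill a call up. It gives the time, the measured TCP pose, the force, the opening and the grip force at its end, in the units of the state.
- monitor.observe(): the state, without advancing time (a new reading comes with each control period).
- read_camera(name): name is "side" or "top"; returns (picture, depth): 420x560x3 uint8, red, green, blue; 420x560 float32, m along the optical axis (not along the pixel's ray), 0 where there is no reading.
- get_calibration(name): a dict with "intrinsics" (3x3 intrinsics, pixels), "origin" and "orientation" of the camera in the world. Camera axes: x right, y up, looking along -z (the intrinsics and any distortion apply to the point x, -y, -z); pixel columns grow to the right and rows downward; lengths in m; the calibration is good to about 2 mm. A picture is of the moment at which its call begins. get_calibration takes no time and is no camera call.
- job.hand_in(): hands the job in; it is judged then, once.
The state is a dict: "time": time; "qpos": joint angles; "qvel": joint speeds; "joint_efforts": joint torques, N m; "tool_pos": TCP position; "tool_rot": TCP orientation; "contact_force": force on the tool from outside, world axes, zero at the start; "torque": the same for the moment, N m; "opening": finger opening in m; "grip_force": force on a finger pad.
Only numpy, scipy, OpenCV 4.12 (cv2) and the standard library are available. Lean on these libraries where they do the work, as an engineer would, in place of code of your own. Each camera call takes 0.05 s, during which the arm holds its last target. There are 200 camera calls.

TASK

Stand the closed telescopic camera pole upright in the socket of the table foot, right down to the bottom, without pressing its release button on the way. Then press the button on the side of its head by squeezing it and pull the head straight up past the first stop to the second, so that both sections are fully out while the handle stays standing in the socket. It springs back if let go, so finish still gripping the head and holding it extended; leave the spice jar, the espresso cup and the food tin where they are.

Things in the scene. Friction and masses are not known exactly. Their poses are not given: they have to be found in the camera images.
- pole: Telescopic camera pole, 172 mm tall closed, 0.62 kg, standing upright on the worktop at the start. Origin: centre of its underside; z runs up it. Round aluminium handle 32 mm across (33.6 at its black collar), z 0 to 120 mm, about 0.5 kg; above it, from z 122 mm, the black square head (see pole_grip). Its -x side, with the release button, faces the robot within 0.75 rad.
- pole_grip (a point): Centre of the head block: 142 mm above the pole's origin when closed, rising with the head; axes as the pole's. Head 36 x 36 mm, 40 mm high, disc and stud 10 mm above it. A metal button 16 wide, 22 high is at mid-height on its -x side, 4 mm proud (40 mm across over it). Button out, the head is locked to the handle: carry the pole by the plain -y and +y sides (36 mm).
- pole_button (a joint): Release button, m pressed towards the pole's +x: 0 out, 0.004 flush, 0.0045 fully in. Spring, 3 N at first, 6 N fully in; springs out again. From about 0.0025 the lock is free. Squeezing the head across x at mid-height (one finger on the button, one on the far side, +x) presses it and grips the head at once.
- pole_head (a joint): How far the head section is out of the middle section, m, along the pole: 0 closed, 0.055 out. It comes out first (pull about 1 to 1.5 N, weight included); its end is the first stop. Let go with the button out, it springs back to about 0.012 and can be pulled again from there.
- pole_mid (a joint): How far the middle section is out of the handle, m: 0 closed, 0.055 out. It comes out after the head section (pull about 2 to 3 N); its end is the second stop, head 110 mm above closed. Beyond that the handle (0.5 kg) is lifted too. Springs and weight draw both sections back when the head is let go.
- foot: Heavy table foot, fixed: dark round disc 104 mm across, about 12 mm high, with an upright black socket in its middle. Origin: centre of its underside on the worktop.
- foot_in (a point): Centre of the socket's floor, 12 mm above the worktop. The bore is 36 mm wide for the 32 mm handle and straight for 40 mm above this floor, then flares to 50 mm at the mouth, 54 mm above the floor. z is up.
- spice_jar: Bystander: spice jar with a black cap, 41 mm across, 105 mm tall. Origin: centre of its underside.
- espresso_cup: Bystander: striped espresso cup with a handle, standing upside down, 60 x 83 mm, 49 mm tall. Origin: centre of its underside.
- tin: Bystander: low round food tin, 86 mm across, 40 mm tall. Origin: centre of its underside.

How it is judged:
By the outcome, as a careful person would: the job done as asked, in the order asked, and still so for the second after the job is handed in, while the arm keeps its last pose, push and grip.
It also fails if it takes over 51 s, if anything falls off the work surface, if the arm or the gripper's body presses on something with over 40 N, if the wrist force passes 120 N, or if a joint passes its speed limit or range.

## Working session

There is one attempt and no reset: what is moved stays moved. The work goes in short steps, Python scripts to look and compute and a tool call to move; the robot and the scene stay as the last step left them, time stands still between calls to the robot, and variables do not carry over. Pictures are saved under pics/ and viewed, at most 10 in all, crops included, and the job is handed in when it is done.

Besides the shell and the picture viewer there is one more tool, called after ">>>" as name(argument=value, ...), one argument or row to a line, values as JSON. send_rows: Moves the arm, as the interface text tells. Its arguments: {"type":"object","properties":{"targets":{"type":"array"},"force":{"type":"number"}},"required":["targets"]}

```bash
mkdir -p pics; cat > h.py <<'E'
import numpy as np,cv2
from cell import monitor,read_camera,get_calibration,job
def cloud(name):
    im,d=read_camera(name);c=get_calibration(name)
    K=np.array(c["intrinsics"]);o=np.array(c["origin"]);R=np.array(c["orientation"])
    if R.shape!=(3,3):
        from scipy.spatial.transform import Rotation as Ro
        R=Ro.from_euler('xyz',R).as_matrix() if R.size==3 else Ro.from_quat(R).as_matrix()
    v,u=np.mgrid[:420,:560]
    P=np.stack([(u-K[0,2])/K[0,0]*d,-(v-K[1,2])/K[1,1]*d,-d],-1)@R.T+o
    P[d==0]=np.nan
    return im,d,P
E
python3 - <<'E'
from h import *
print(get_calibration("top"),get_calibration("side"));print(monitor.observe())
a=[]
for n in("top","side"):
    im,d,P=cloud(n);np.savez(n,im=im,P=P);cv2.imwrite(f"pics/{n}0.png",im[...,::-1])
E
```

```text
{'intrinsics': array([[497.15589474,   0.        , 280.67296639],
       [  0.        , 497.15589474, 205.17018153],
       [  0.        ,   0.        ,   1.        ]]), 'origin': array([0.43612288, 0.02675155, 1.43298149]), 'orientation': array([ 0.08580762,  0.01187593, -1.59203986])} {'intrinsics': array([[529.93117841,   0.        , 275.35086126],
       [  0.        , 529.93117841, 203.59011636],
       [  0.        ,   0.        ,   1.        ]]), 'origin': array([0.53959282, 1.52139323, 0.70173166]), 'orientation': array([ 1.17956526, -0.0214886 , -3.12176383])}
{'time': 0.0, 'qpos': array([ 1.06298886e+00,  3.42717237e-01,  1.52503916e+00,  1.39218999e-05,
        1.27539601e+00, -1.45981013e-01]), 'qvel': array([-0.001621  ,  0.00022812,  0.00036928,  0.00015123,  0.00058228,
       -0.00083237]), 'joint_efforts': array([ 1.17484367e-03, -4.31249464e+01, -2.44212914e+01,  7.18196877e-02,
        5.59981016e-02, -1.49091438e-04]), 'tool_pos': array([0.18561671, 0.49067778, 0.24484006]), 'tool_rot': array([-3.14005143e+00, -2.40057278e-04,  2.77976195e+00]), 'contact_force': array([0.44062242, 0.54198377, 0.01379523]), 'torque': array([ 0.02663138, -0.01000635, -0.02327088]), 'grip_force': 0.0, 'opening': 0.09176698089303707}
```

View pics/top0.png

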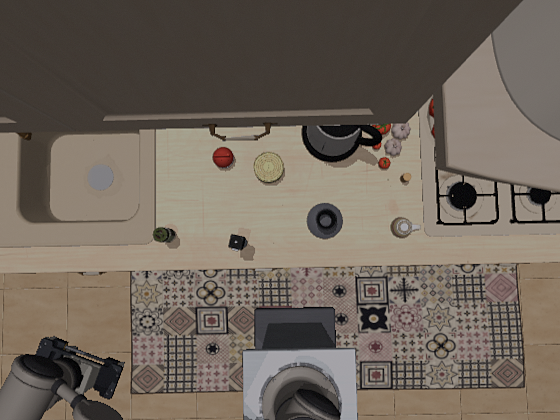

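View pics/side0.png

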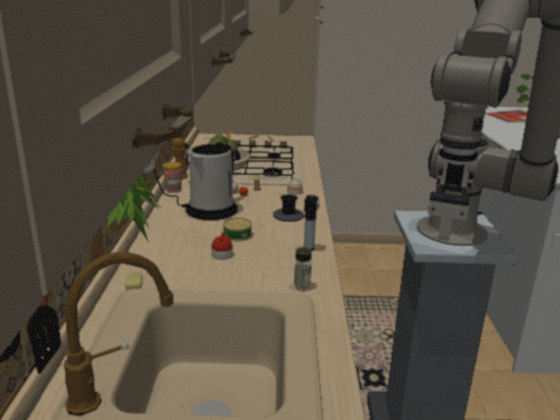

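The top view shows the pole head at (237,242), foot at (325,220), jar (163,234), tin (268,167) and cup (403,227). In the side view the pole is at (310,222) and the foot at (289,208). The overhead cabinet covers the back of the worktop.

```bash
python3 - <<'E'
from h import *
D=np.load("top.npz");P=D["P"];im=D["im"]
def box(u0,u1,v0,v1,z0,z1):
    p=P[v0:v1,u0:u1].reshape(-1,3);c=im[v0:v1,u0:u1].reshape(-1,3);m=(p[:,2]>z0)&(p[:,2]<z1);return p[m],c[m]
p,c=box(222,262,225,262,.13,.2);print("head",len(p),p.mean(0),p.min(0),p.max(0),cv2.minAreaRect((p[:,:2]*1000).astype(np.float32)))
q=p[p[:,2]>.155];print("top",len(q),np.median(q,0))
p,c=box(300,350,195,245,.045,.09);print("socket",len(p),p.min(0),p.max(0),cv2.minEnclosingCircle((p[:,:2]*1000).astype(np.float32)),np.median(p,0))
p,c=box(300,350,195,245,.006,.03);print("disc",cv2.minEnclosingCircle((p[:,:2]*1000).astype(np.float32)),np.median(p,0))
p,c=box(145,182,218,250,.09,.12);print("jar",p.mean(0),len(p))
p,c=box(385,420,210,245,.03,.07);print("cup",p.mean(0),p.min(0),p.max(0))
p,c=box(245,290,145,190,.03,.07);print("tin",p.mean(0))
for u,v in[(200,200),(290,250),(340,180),(360,240)]:print(P[v,u])
D=np.load("side.npz");P=D["P"];im=D["im"]
p,c=box(295,325,190,255,.02,.2)
for a,b in[(.02,.05),(.05,.1),(.125,.16),(.16,.18)]:
    q=p[(p[:,2]>a)&(p[:,2]<b)];q=q[abs(q[:,0]-np.median(q[:,0]))<.03];print("side",a,np.median(q,0),q.min(0),q.max(0))
p,c=box(270,310,190,225,.03,.09);print("side sock",p.min(0),p.max(0),np.median(p,0))
T=cv2.resize(np.load("top.npz")["im"][225:260,220:260],(400,350),interpolation=2)
S=cv2.resize(im[185:260,280:330],(400,600),interpolation=2)
o=np.zeros((600,800,3),np.uint8);o[:350,:400]=T;o[:,400:]=S;cv2.imwrite("pics/c1.png",o[...,::-1])
E
```

```text
head 220 [0.45289228 0.1551797  0.16182474] [0.4309353  0.13594658 0.13441534] [0.47455433 0.17701083 0.17537296] ((451.91943359375, 156.7129364013672), (36.79750061035156, 40.52231216430664), 77.7187728881836)
top 191 [0.45385199 0.15538296 0.16416633]
socket 224 [ 0.48291848 -0.11118044  0.04771482] [ 0.54086979 -0.05556965  0.07153642] ((512.0066528320312, -82.76731872558594), 29.11402702331543) [ 0.51390013 -0.0852741   0.0629439 ]
disc ((526.8150634765625, -74.87437438964844), 82.97499084472656) [ 0.51019799 -0.08011353  0.01047816]
jar [0.47944389 0.36458465 0.10419981] 195
cup [ 0.48773902 -0.30043916  0.04220661] [ 0.46508279 -0.34058625  0.03016397] [ 0.51318777 -0.27406232  0.05621322]
tin [0.66715323 0.0747482  0.03733147]
[ 0.58024649  0.27528968 -0.00252547]
[ 0.43000804  0.01711923 -0.00081392]
[ 0.62872397 -0.13214805  0.00342685]
[ 0.45435662 -0.1846335  -0.00169066]
side 0.02 [0.45660216 0.16923225 0.03492854] [ 0.44152157 -0.26489285  0.02034506] [0.48228891 0.17550452 0.0494391 ]
side 0.05 [0.4570289  0.16948658 0.07452475] [ 0.44010396 -0.09151466  0.05043869] [0.48744193 0.37703194 0.09995129]
side 0.125 [0.4560914  0.17252111 0.14356229] [0.43285838 0.15220126 0.12507078] [0.47573473 0.18213679 0.15969625]
side 0.16 [0.45434513 0.16212178 0.1637961 ] [0.43671127 0.14591664 0.16016626] [0.47332246 0.17620247 0.17144529]
side sock [ 0.45891892 -0.11490662  0.03020443] [0.54263665 0.17317065 0.08953148] [ 0.5130105  -0.0684748   0.05586257]
```

View pics/c1.png

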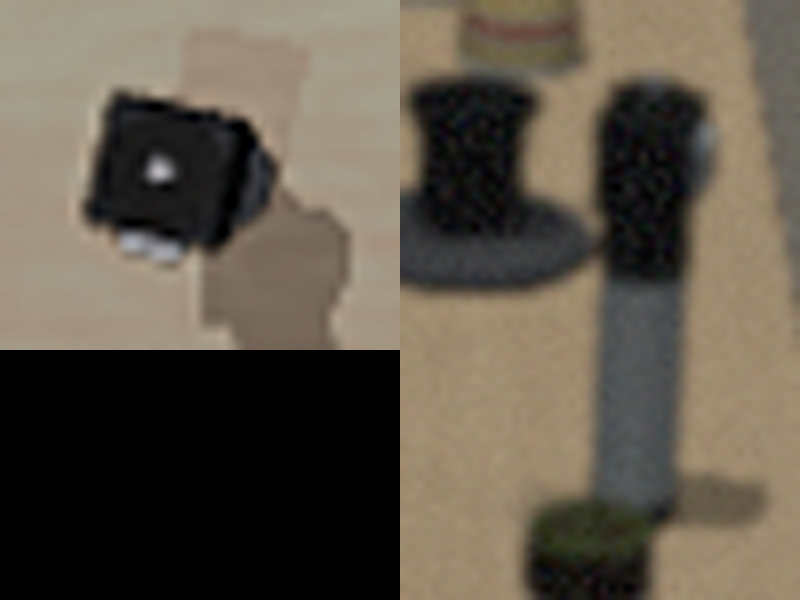

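The zoom shows the head's square top with the stud at about (235.7,241.8). The button faces down and slightly left in the top view, so the pole is yawed by about -0.26 rad. Next I refine these values and convert them to tool axes.

```bash
cat >> h.py <<'E'
from scipy.spatial.transform import Rotation as Ro
def pix(name,u,v,z):
    c=get_calibration(name);K=c["intrinsics"];R=Ro.from_euler('xyz',c["orientation"]).as_matrix();o=c["origin"]
    r=R@np.array([(u-K[0,2])/K[0,0],-(v-K[1,2])/K[1,1],-1]);return o+r*(z-o[2])/r[2]
def go(xy,z,yaw):
    s=monitor.observe();R=Ro.from_euler('xyz',s["tool_rot"]).as_matrix()
    d=R.T@(np.array([*xy,z])-s["tool_pos"])*100
    y=np.arctan2(R[1,0],R[0,0]);print("shift cm",d.round(2),"spin",np.degrees((y-yaw+np.pi/2)%np.pi-np.pi/2).round(2),"pos",s["tool_pos"].round(4),"rot",s["tool_rot"].round(4))
E
python3 - <<'E'
from h import *
D=np.load("top.npz");im=D["im"];P=D["P"]
print("stud",pix("top",235.7,241.8,.172))
for zt in(.157,.159,.160):
    p=P[222:262,222:262].reshape(-1,3);p=p[(p[:,2]>zt)];r=cv2.minAreaRect((p[:,:2]*1000).astype(np.float32));print(zt,len(p),r)
# head corners in crop
s=10
C=[pix("top",220+u/s-.5,225+v/s-.5,.162) for u,v in[(115,95),(232,120),(207,247),(87,215)]]
C=np.array(C);print(C.round(4),C.mean(0)); e=C-np.roll(C,1,0);print(np.linalg.norm(e,axis=1),np.degrees(np.arctan2(e[:,1],e[:,0])))
# bottom-of-socket: bore and disc ellipses in top view
g=cv2.cvtColor(im,cv2.COLOR_RGB2GRAY)[190:250,295:355]
print("disc fit")
m=(g<105).astype(np.uint8);n,l,st,ce=cv2.connectedComponentsWithStats(m);k=1+st[1:,4].argmax();print(st[k],ce[k]+[295,190],pix("top",*(ce[k]+[295,190]),.012))
m=(g<45).astype(np.uint8);n,l,st,ce=cv2.connectedComponentsWithStats(m);k=1+st[1:,4].argmax();print(st[k],ce[k]+[295,190],pix("top",*(ce[k]+[295,190]),.055))
o=cv2.resize(im[195:245,300:350],(600,600),interpolation=2);cv2.imwrite("pics/c2.png",o[...,::-1])
go((.454,.157),.25,2.87)
E
```

```text
stud [0.45433744 0.15527697 0.172     ]
0.157 186 ((454.434326171875, 156.3087158203125), (35.16172409057617, 34.92173767089844), 75.87117004394531)
0.159 181 ((454.434326171875, 156.3087158203125), (35.16172409057617, 34.92173767089844), 75.87117004394531)
0.16 169 ((454.3388671875, 156.16012573242188), (34.76192855834961, 34.88916015625), 76.30584716796875)
[[0.4746 0.1681 0.162 ]
 [0.4676 0.1382 0.162 ]
 [0.4354 0.1451 0.162 ]
 [0.4442 0.1756 0.162 ]] [0.45546389 0.15673263 0.162     ]
[0.03134085 0.03065416 0.03290051 0.03176272] [ -13.91779822 -103.2455452   167.97845393   73.94957912]
disc fit
[  12   13   36   36 1016] [324.35629921 220.36712598] [ 0.51232287 -0.08289179  0.012     ]
[ 21  19  21  22 263] [326.72243346 219.28897338] [ 0.51286449 -0.0862117   0.055     ]
shift cm [-36.91 -21.71  -0.49] spin -5.17 pos [0.1856 0.4907 0.2449] rot [-3.1402e+00 -2.0000e-04  2.7798e+00]
```

View pics/c2.png

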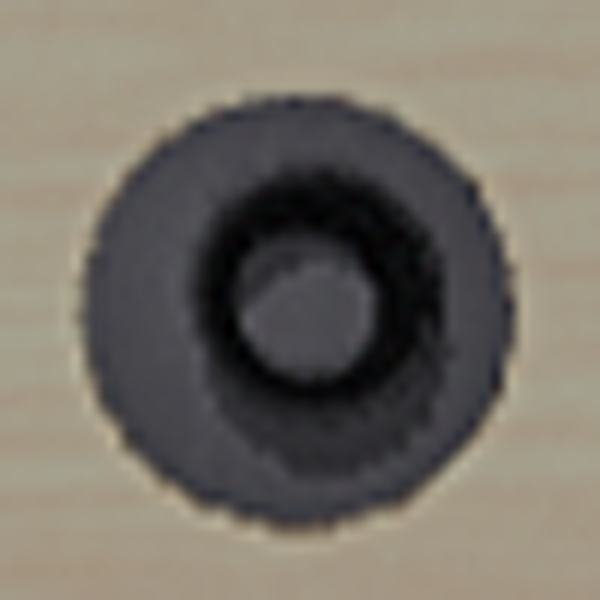

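The foot's disc is centred at about (324.4,220.4), which puts it at (0.512,-0.083), with the bore concentric. Now moving over the pole.

>>> send_rows(
  targets=[
    {"translation": [-4,-2.4,0],"spin": -1.5,"jaw": 1},
    {"translation": [-8,-4.7,0],"spin": -3,"jaw": 1},
    {"translation": [-12,-7.1,0],"spin": -4.5,"jaw": 1},
    {"translation": [-16,-9.4,0],"spin": -6,"jaw": 1},
    {"translation": [-20,-11.8,0],"spin": -6.9,"jaw": 1},
  ],
)

```text
time: 0.6
tool_pos: [0.3318, 0.3083, 0.2453]
tool_rot: [-3.141, -0.0, 2.902]
contact_force: [1.4, -0.6, 0.1]
opening: 0.0924
grip_force: 0.0
```

```bash
python3 -c "
from h import *
go((.4544,.156),.25,2.90)"
```

```text
shift cm [-15.53 -11.88  -0.47] spin 0.09 pos [0.3318 0.3083 0.2453] rot [-3.1415e+00 -2.0000e-04  2.9016e+00]
```

>>> send_rows(
  targets=[
    {"translation": [-4,-3,0],"spin": 0,"jaw": 1},
    {"translation": [-8,-6,0],"spin": 0,"jaw": 1},
    {"translation": [-12,-9,0],"spin": 0,"jaw": 1},
    {"translation": [-15.5,-11.9,0],"spin": 0,"jaw": 1},
    {"translation": [-15.5,-11.9,0],"spin": 0,"jaw": 1},
  ],
)

```text
time: 1.1
tool_pos: [0.4559, 0.1532, 0.245]
tool_rot: [-3.14, 0.001, 2.894]
contact_force: [0.1, 0.7, -0.7]
opening: 0.0914
grip_force: 0.0
```

```bash
python3 -c "
from h import *
go((.4544,.156),.142,2.90);print(monitor.observe()['qpos'])"
```

```text
shift cm [ 0.22  0.25 10.3 ] spin -0.32 pos [0.4559 0.1532 0.245 ] rot [-3.1404e+00  9.0000e-04  2.8943e+00]
[ 1.65549630e-01  2.61728139e-01  1.64066455e+00 -1.49379325e-03
  1.23886125e+00 -1.15749747e+00]
```

>>> send_rows(
  targets=[
    {"translation": [0.2,0.2,1.5],"spin": -0.3,"jaw": 1},
    {"translation": [0.2,0.2,4],"spin": -0.3,"jaw": 1},
    {"translation": [0.2,0.2,7],"spin": -0.3,"jaw": 1},
    {"translation": [0.2,0.2,9.5],"spin": -0.3,"jaw": 1},
    {"translation": [0.2,0.2,10.2],"spin": -0.3,"jaw": 1},
  ],
)

```text
time: 1.6
tool_pos: [0.4496, 0.16, 0.1411]
tool_rot: [-3.14, -0.005, 2.906]
contact_force: [0.2, -0.4, 0.4]
opening: 0.0917
grip_force: 0.0
```

```bash
python3 -c "
from h import *
go((.4544,.156),.142,2.90);print(monitor.observe()['contact_force'])"
```

```text
shift cm [-0.56 -0.27 -0.09] spin 0.34 pos [0.4496 0.16   0.1411] rot [-3.1396 -0.005   2.9059]
[ 0.22759557 -0.35692815  0.44252703]
```

>>> send_rows(
  targets=[
    {"translation": [0,0,0],"spin": 0,"jaw": 1},
    {"translation": [0,0,0],"spin": 0,"jaw": 1},
    {"translation": [0,0,0],"spin": 0,"jaw": 1},
    {"translation": [0,0,0],"spin": 0,"jaw": 1},
    {"translation": [0,0,0],"spin": 0,"jaw": 1},
  ],
)

```text
time: 2.1
tool_pos: [0.452, 0.1598, 0.1442]
tool_rot: [3.141, 0.001, 2.905]
contact_force: [0.3, 0.3, 0.1]
opening: 0.0919
grip_force: 0.0
```

```bash
python3 -c "
from h import *
go((.4544,.156),.142,2.90);print(monitor.observe()['contact_force'])"
```

```text
shift cm [-0.32 -0.31  0.22] spin 0.31 pos [0.452  0.1598 0.1442] rot [3.1409e+00 1.3000e-03 2.9054e+00]
[0.34249137 0.30292646 0.06824105]
```

>>> send_rows(
  targets=[
    {"translation": [-0.3,-0.3,0.2],"spin": 0.3,"jaw": 1},
    {"translation": [-0.3,-0.3,0.2],"spin": 0.3,"jaw": 1},
    {"translation": [-0.3,-0.3,0.2],"spin": 0.3,"jaw": 1},
    {"translation": [-0.3,-0.3,0.2],"spin": 0.3,"jaw": 0.6},
    {"translation": [-0.3,-0.3,0.2],"spin": 0.3,"jaw": 0.6},
  ],
)

```text
time: 2.6
tool_pos: [0.4539, 0.1561, 0.1415]
tool_rot: [3.142, -0.0, 2.9]
contact_force: [-0.3, -0.7, 0.2]
opening: 0.0803
grip_force: 0.0
```

>>> send_rows(
  targets=[
    {"translation": [0,0,0],"spin": 0,"jaw": 0.5},
    {"translation": [0,0,0],"spin": 0,"jaw": 0.45},
    {"translation": [0,0,0],"spin": 0,"jaw": 0.4},
    {"translation": [0,0,0],"spin": 0,"jaw": 0.2},
    {"translation": [0,0,0],"spin": 0,"jaw": 0.2},
  ],
  force=30,
)

```text
time: 3.1
tool_pos: [0.4539, 0.1561, 0.1415]
tool_rot: [3.141, -0.0, 2.9]
contact_force: [-0.8, -0.1, 0.4]
opening: 0.0406
grip_force: 0.0
```

>>> send_rows(
  targets=[
    {"translation": [0,0,0],"spin": 0,"jaw": 0.2},
    {"translation": [0,0,0],"spin": 0,"jaw": 0.2},
    {"translation": [0,0,0],"spin": 0,"jaw": 0.2},
    {"translation": [0,0,0],"spin": 0,"jaw": 0.2},
    {"translation": [0,0,0],"spin": 0,"jaw": 0.2},
  ],
)

```text
time: 3.6
tool_pos: [0.454, 0.1562, 0.1416]
tool_rot: [3.141, 0.0, 2.9]
contact_force: [-0.1, 2.0, -0.1]
opening: 0.036
grip_force: 29.9
```

>>> send_rows(
  targets=[
    {"translation": [0,0,-0.5],"spin": 0,"jaw": 0.2},
    {"translation": [0,0,-2.5],"spin": 0,"jaw": 0.2},
    {"translation": [0,0,-5],"spin": 0,"jaw": 0.2},
    {"translation": [0,0,-7.5],"spin": 0,"jaw": 0.2},
    {"translation": [0,0,-9],"spin": 0,"jaw": 0.2},
  ],
)

```text
time: 4.1
tool_pos: [0.4538, 0.1559, 0.2328]
tool_rot: [-3.141, 0.0, 2.9]
contact_force: [1.5, -0.6, -6.3]
opening: 0.0356
grip_force: 29.9
```

>>> send_rows(
  targets=[
    {"translation": [0,0,-0.5],"spin": 0,"jaw": 0.2},
    {"translation": [0,0,-1],"spin": 0,"jaw": 0.2},
    {"translation": [0,0,-1],"spin": 0,"jaw": 0.2},
    {"translation": [0,0,-1],"spin": 0,"jaw": 0.2},
    {"translation": [0,0,-1],"spin": 0,"jaw": 0.2},
  ],
)

```text
time: 4.6
tool_pos: [0.4535, 0.156, 0.2406]
tool_rot: [-3.141, -0.002, 2.9]
contact_force: [0.1, 0.0, -5.7]
opening: 0.0359
grip_force: 29.9
```

```bash
python3 -c "
from h import *
go((.512,-.083),.242,2.90);s=monitor.observe();print(s['contact_force'],s['opening'])"
```

```text
shift cm [-11.39 -21.81  -0.14] spin 0.01 pos [0.4535 0.156  0.2406] rot [-3.1409e+00 -1.7000e-03  2.9002e+00]
[ 0.08367737  0.01356328 -5.68219243] 0.035851781194406344
```

>>> send_rows(
  targets=[
    {"translation": [-0.5,-1,0],"spin": 0,"jaw": 0.2},
    {"translation": [-1.5,-3,0],"spin": 0,"jaw": 0.2},
    {"translation": [-2.9,-5.5,0],"spin": 0,"jaw": 0.2},
    {"translation": [-4.3,-8.2,0],"spin": 0,"jaw": 0.2},
    {"translation": [-5.7,-10.9,0],"spin": 0,"jaw": 0.2},
  ],
)

```text
time: 5.1
tool_pos: [0.4833, 0.0349, 0.2412]
tool_rot: [-3.141, -0.0, 2.9]
contact_force: [-0.1, 0.0, -7.1]
opening: 0.036
grip_force: 29.9
```

>>> send_rows(
  targets=[
    {"translation": [-1.4,-2.7,0],"spin": 0,"jaw": 0.2},
    {"translation": [-2.8,-5.4,0],"spin": 0,"jaw": 0.2},
    {"translation": [-4.2,-8,0],"spin": 0,"jaw": 0.2},
    {"translation": [-5.2,-10,0],"spin": 0,"jaw": 0.2},
    {"translation": [-5.7,-10.9,0],"spin": 0,"jaw": 0.2},
  ],
)

```text
time: 5.6
tool_pos: [0.5126, -0.0855, 0.241]
tool_rot: [-3.141, -0.0, 2.898]
contact_force: [0.2, 0.3, -5.9]
opening: 0.0357
grip_force: 30.0
```

>>> send_rows(
  targets=[
    {"translation": [0,0,0],"spin": 0,"jaw": 0.2},
    {"translation": [0,0,0],"spin": 0,"jaw": 0.2},
    {"translation": [0,0,0],"spin": 0,"jaw": 0.2},
    {"translation": [0,0,0],"spin": 0,"jaw": 0.2},
    {"translation": [0,0,0],"spin": 0,"jaw": 0.2},
  ],
)

```text
time: 6.1
tool_pos: [0.5124, -0.0821, 0.2416]
tool_rot: [3.141, 0.0, 2.901]
contact_force: [0.2, 0.8, -6.1]
opening: 0.0358
grip_force: 30.0
```

```bash
python3 - <<'E'
from h import *
go((.512,-.083),.242,2.90);s=monitor.observe();print(s['contact_force'],s['torque'],s['opening'])
T,_,_=cloud("top");S,d,P=cloud("side");np.savez("side1",im=S,P=P)
m=(abs(P[...,1]+.08)<.05)&(abs(P[...,0]-.51)<.05)
for a,b in[(.02,.05),(.05,.062),(.1,.12),(.12,.15),(.15,.18),(.18,.21),(.225,.26)]:
    q=P[m&(P[...,2]>a)&(P[...,2]<b)]
    if len(q):print(a,len(q),np.median(q,0).round(4),np.percentile(q,2,0).round(4),np.percentile(q,98,0).round(4))
o=np.zeros((600,800,3),np.uint8);o[:400,:400]=cv2.resize(T[180:260,280:360],(400,400),interpolation=2);o[:,400:]=cv2.resize(S[120:225,250:320],(400,600),interpolation=2);cv2.imwrite("pics/c3.png",o[...,::-1])
E
```

```text
shift cm [ 0.02 -0.1  -0.04] spin 0.08 pos [ 0.5124 -0.0821  0.2416] rot [3.1414e+00 1.0000e-04 2.9014e+00]
[ 0.24823109  0.77274058 -6.09135499] [ 0.05087408 -0.04423134  0.0276457 ] 0.035777243566869364
0.02 120 [ 0.514  -0.0645  0.0348] [ 0.4927 -0.0814  0.0217] [ 0.5354 -0.0533  0.0492]
0.05 91 [ 0.5131 -0.0914  0.0572] [ 0.4928 -0.1108  0.0503] [ 0.536  -0.0546  0.0618]
0.1 60 [ 0.5145 -0.0706  0.1102] [ 0.4986 -0.083   0.1003] [ 0.5277 -0.0638  0.1194]
0.12 84 [ 0.5128 -0.0709  0.1362] [ 0.4993 -0.0819  0.1216] [ 0.5285 -0.0632  0.1492]
0.15 90 [ 0.5161 -0.0704  0.1649] [ 0.5004 -0.0809  0.1508] [ 0.5293 -0.0607  0.179 ]
0.18 92 [ 0.5143 -0.0699  0.1961] [ 0.4987 -0.081   0.1804] [ 0.5302 -0.0621  0.2097]
0.225 144 [ 0.5132 -0.0554  0.244 ] [ 0.4938 -0.0857  0.2254] [ 0.5345 -0.0436  0.2595]
```

View pics/c3.png

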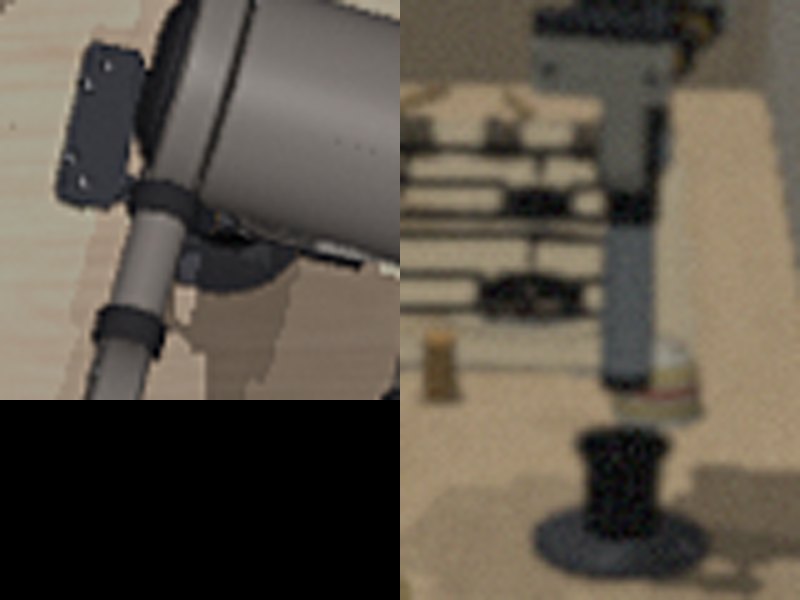

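The pole hangs upright and is centred over the socket to about 1 mm (handle at column 628, socket at 622, which matches the camera's slant). Lowering into the bore.

>>> send_rows(
  targets=[
    {"translation": [0,-0.1,0.5],"spin": 0,"jaw": 0.2},
    {"translation": [0,-0.1,1.5],"spin": 0,"jaw": 0.2},
    {"translation": [0,-0.1,2.5],"spin": 0,"jaw": 0.2},
    {"translation": [0,-0.1,3.3],"spin": 0,"jaw": 0.2},
    {"translation": [0,-0.1,4],"spin": 0,"jaw": 0.2},
  ],
)

```text
time: 6.7
tool_pos: [0.5119, -0.0838, 0.2003]
tool_rot: [3.141, -0.001, 2.9]
contact_force: [-0.9, -1.0, -6.3]
opening: 0.0359
grip_force: 30.0
```

>>> send_rows(
  targets=[
    {"translation": [0,0,0.5],"spin": 0,"jaw": 0.2},
    {"translation": [0,0,1],"spin": 0,"jaw": 0.2},
    {"translation": [0,0,1.5],"spin": 0,"jaw": 0.2},
    {"translation": [0,0,2],"spin": 0,"jaw": 0.2},
    {"translation": [0,0,2.4],"spin": 0,"jaw": 0.2},
  ],
)

```text
time: 7.2
tool_pos: [0.5123, -0.0838, 0.1772]
tool_rot: [3.142, 0.0, 2.9]
contact_force: [-0.7, 0.4, -6.0]
opening: 0.0359
grip_force: 30.0
```

>>> send_rows(
  targets=[
    {"translation": [0,0,0.5],"spin": 0,"jaw": 0.2},
    {"translation": [0,0,1],"spin": 0,"jaw": 0.2},
    {"translation": [0,0,1.5],"spin": 0,"jaw": 0.2},
    {"translation": [0,0,1.9],"spin": 0,"jaw": 0.2},
    {"translation": [0,0,2.1],"spin": 0,"jaw": 0.2},
  ],
)

```text
time: 7.7
tool_pos: [0.5121, -0.0837, 0.156]
tool_rot: [3.141, -0.001, 2.9]
contact_force: [0.0, -1.3, -6.2]
opening: 0.0359
grip_force: 30.0
```

>>> send_rows(
  targets=[
    {"translation": [0,0,0],"spin": 0,"jaw": 0.2},
    {"translation": [0,0,0.1],"spin": 0,"jaw": 0.2},
    {"translation": [0,0,0.2],"spin": 0,"jaw": 0.2},
    {"translation": [0,0,0.3],"spin": 0,"jaw": 0.2},
    {"translation": [0,0,0.3],"spin": 0,"jaw": 0.2},
  ],
)

```text
time: 8.2
tool_pos: [0.5125, -0.0839, 0.154]
tool_rot: [3.142, 0.001, 2.9]
contact_force: [-0.8, 0.1, -2.9]
opening: 0.0358
grip_force: 30.0
```

Contact at 0.154 as expected, so the pole is at the bottom. Releasing and turning 90°.

>>> send_rows(
  targets=[
    {"translation": [0,0,0],"spin": 0,"jaw": 0.5},
    {"translation": [0,0,0],"spin": 0,"jaw": 0.7},
    {"translation": [0,0,0],"spin": 0,"jaw": 1},
    {"translation": [0,0,0],"spin": 0,"jaw": 1},
    {"translation": [0,0,0],"spin": 0,"jaw": 1},
  ],
)

```text
time: 8.7
tool_pos: [0.5124, -0.0838, 0.1537]
tool_rot: [3.142, 0.0, 2.9]
contact_force: [-0.6, -0.4, 0.2]
opening: 0.0711
grip_force: 0.0
```

>>> send_rows(
  targets=[
    {"translation": [0,0,0],"spin": 0,"jaw": 1},
    {"translation": [0,0,0],"spin": 7,"jaw": 1},
    {"translation": [0,0,0],"spin": 15,"jaw": 1},
    {"translation": [0,0,0],"spin": 23,"jaw": 1},
    {"translation": [0,0,0],"spin": 30,"jaw": 1},
  ],
)

```text
time: 9.2
tool_pos: [0.5123, -0.0838, 0.1535]
tool_rot: [3.142, -0.0, 2.371]
contact_force: [-0.0, 0.7, -0.5]
opening: 0.0919
grip_force: 0.0
```

>>> send_rows(
  targets=[
    {"translation": [0,0,0],"spin": 8,"jaw": 1},
    {"translation": [0,0,0],"spin": 16,"jaw": 1},
    {"translation": [0,0,0],"spin": 24,"jaw": 1},
    {"translation": [0,0,0],"spin": 30,"jaw": 1},
    {"translation": [0,0,0],"spin": 30,"jaw": 1},
  ],
)

```text
time: 9.7
tool_pos: [0.5123, -0.0838, 0.1535]
tool_rot: [3.142, -0.0, 1.852]
contact_force: [0.1, -0.1, -0.6]
opening: 0.0919
grip_force: 0.0
```

>>> send_rows(
  targets=[
    {"translation": [0,0,0],"spin": 8,"jaw": 1},
    {"translation": [0,0,0],"spin": 16,"jaw": 1},
    {"translation": [0,0,0],"spin": 24,"jaw": 1},
    {"translation": [0,0,0],"spin": 30,"jaw": 1},
    {"translation": [0,0,0],"spin": 30,"jaw": 1},
  ],
)

```text
time: 10.2
tool_pos: [0.5123, -0.0838, 0.1535]
tool_rot: [3.142, -0.0, 1.331]
contact_force: [0.5, 0.7, 0.1]
opening: 0.0915
grip_force: 0.0
```

```bash
python3 - <<'E'
from h import *
go((.512,-.084),.154,2.90-np.pi/2);s=monitor.observe();print(s['contact_force'],s['qpos'])
S,d,P=cloud("side");T,_,_=cloud("top")
m=(abs(P[...,1]+.08)<.05)&(abs(P[...,0]-.51)<.03)
for a,b in[(.02,.05),(.07,.1),(.1,.12),(.12,.134),(.134,.16),(.16,.172)]:
    q=P[m&(P[...,2]>a)&(P[...,2]<b)]
    if len(q):print(a,len(q),np.median(q,0).round(4),np.percentile(q,2,0).round(4),np.percentile(q,98,0).round(4))
o=np.zeros((600,800,3),np.uint8);o[:400,:400]=cv2.resize(T[180:260,280:360],(400,400),interpolation=2);o[:,400:]=cv2.resize(S[120:225,250:320],(400,600),interpolation=2);cv2.imwrite("pics/c4.png",o[...,::-1])
E
```

```text
shift cm [-0.03 -0.02 -0.05] spin 0.12 pos [ 0.5123 -0.0838  0.1535] rot [ 3.1416e+00 -1.0000e-04  1.3312e+00]
[0.47692974 0.69926494 0.06854837] [-3.09939305e-01  4.25202066e-01  1.67304690e+00  1.38744710e-04
  1.04334025e+00 -7.04452719e-02]
0.02 118 [ 0.514  -0.064   0.0347] [ 0.4926 -0.0803  0.0206] [ 0.5353 -0.0551  0.0479]
0.07 75 [ 0.5141 -0.0722  0.0843] [ 0.5007 -0.0801  0.0715] [ 0.5271 -0.0623  0.0994]
0.1 51 [ 0.5144 -0.0714  0.1103] [ 0.4989 -0.0803  0.1009] [ 0.5276 -0.0632  0.1196]
0.12 43 [ 0.5153 -0.0716  0.1261] [ 0.4991 -0.082   0.1201] [ 0.5281 -0.0606  0.1331]
0.134 95 [ 0.5155 -0.0681  0.1479] [ 0.4939 -0.0786  0.1346] [ 0.5324 -0.0594  0.1597]
0.16 49 [ 0.5131 -0.0681  0.1659] [ 0.4941 -0.0908  0.1602] [ 0.5323 -0.0597  0.1719]
```

View pics/c4.png

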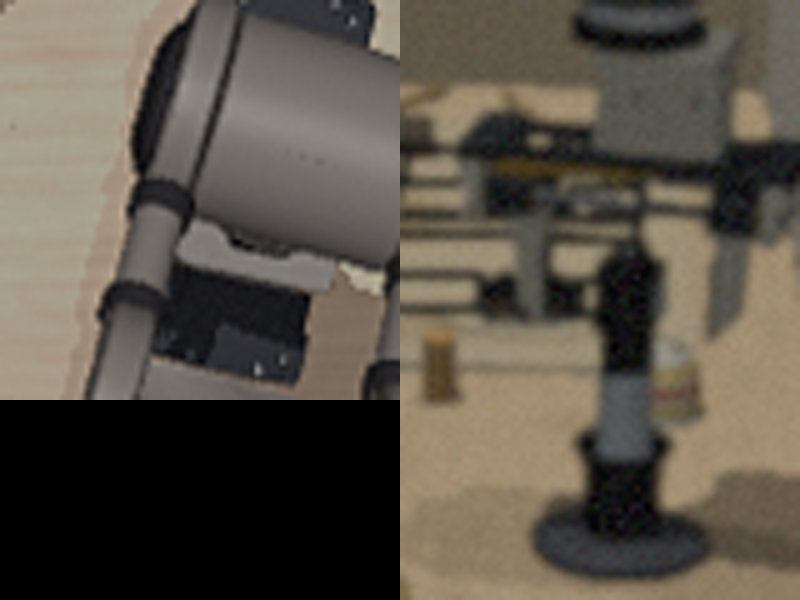

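The pole stands upright in the socket (handle and socket both near column 625), with a finger on either side of the head across x. Squeezing the button.

>>> send_rows(
  targets=[
    {"translation": [0,0,0],"spin": 0,"jaw": 0.7},
    {"translation": [0,0,0],"spin": 0,"jaw": 0.6},
    {"translation": [0,0,0],"spin": 0,"jaw": 0.5},
    {"translation": [0,0,0],"spin": 0,"jaw": 0.45},
    {"translation": [0,0,0],"spin": 0,"jaw": 0.2},
  ],
  force=30,
)

```text
time: 10.8
tool_pos: [0.5123, -0.0838, 0.1535]
tool_rot: [3.142, -0.0, 1.33]
contact_force: [0.1, -0.1, 0.0]
opening: 0.0565
grip_force: 0.0
```

>>> send_rows(
  targets=[
    {"translation": [0,0,0],"spin": 0,"jaw": 0.2},
    {"translation": [0,0,0],"spin": 0,"jaw": 0.2},
    {"translation": [0,0,0],"spin": 0,"jaw": 0.2},
    {"translation": [0,0,0],"spin": 0,"jaw": 0.2},
    {"translation": [0,0,0],"spin": 0,"jaw": 0.2},
  ],
)

```text
time: 11.3
tool_pos: [0.5125, -0.0839, 0.1536]
tool_rot: [3.141, -0.0, 1.329]
contact_force: [1.8, -0.0, -0.4]
opening: 0.0356
grip_force: 30.0
```

Opening is 35.6 mm, so the button is pressed flush. Pulling straight up.

>>> send_rows(
  targets=[
    {"translation": [0,0,-0.3],"spin": 0,"jaw": 0.2},
    {"translation": [0,0,-1],"spin": 0,"jaw": 0.2},
    {"translation": [0,0,-2],"spin": 0,"jaw": 0.2},
    {"translation": [0,0,-3],"spin": 0,"jaw": 0.2},
    {"translation": [0,0,-4],"spin": 0,"jaw": 0.2},
  ],
)

```text
time: 11.8
tool_pos: [0.5122, -0.0838, 0.1946]
tool_rot: [3.141, -0.0, 1.329]
contact_force: [1.5, -0.8, -1.1]
opening: 0.0361
grip_force: 30.0
```

>>> send_rows(
  targets=[
    {"translation": [0,0,-0.8],"spin": 0,"jaw": 0.2},
    {"translation": [0,0,-1.6],"spin": 0,"jaw": 0.2},
    {"translation": [0,0,-2.4],"spin": 0,"jaw": 0.2},
    {"translation": [0,0,-3.2],"spin": 0,"jaw": 0.2},
    {"translation": [0,0,-4],"spin": 0,"jaw": 0.2},
  ],
)

```text
time: 12.3
tool_pos: [0.5121, -0.0838, 0.234]
tool_rot: [-3.141, -0.0, 1.329]
contact_force: [0.9, -1.4, -3.6]
opening: 0.0359
grip_force: 30.0
```

>>> send_rows(
  targets=[
    {"translation": [0,0,-0.6],"spin": 0,"jaw": 0.2},
    {"translation": [0,0,-1.2],"spin": 0,"jaw": 0.2},
    {"translation": [0,0,-1.8],"spin": 0,"jaw": 0.2},
    {"translation": [0,0,-2.3],"spin": 0,"jaw": 0.2},
    {"translation": [0,0,-2.7],"spin": 0,"jaw": 0.2},
  ],
)

```text
time: 12.8
tool_pos: [0.5121, -0.0838, 0.2608]
tool_rot: [-3.141, -0.0, 1.329]
contact_force: [0.1, 0.2, -2.4]
opening: 0.0358
grip_force: 30.0
```

>>> send_rows(
  targets=[
    {"translation": [0,0,-0.1],"spin": 0,"jaw": 0.2},
    {"translation": [0,0,-0.2],"spin": 0,"jaw": 0.2},
    {"translation": [0,0,-0.2],"spin": 0,"jaw": 0.2},
    {"translation": [0,0,-0.2],"spin": 0,"jaw": 0.2},
    {"translation": [0,0,-0.2],"spin": 0,"jaw": 0.2},
  ],
)

```text
time: 13.3
tool_pos: [0.5122, -0.0838, 0.2623]
tool_rot: [-3.141, -0.0, 1.329]
contact_force: [-0.8, -0.1, -2.6]
opening: 0.0358
grip_force: 30.0
```

>>> send_rows(
  targets=[
    {"translation": [0,0,-0.1],"spin": 0,"jaw": 0.2},
    {"translation": [0,0,-0.1],"spin": 0,"jaw": 0.2},
    {"translation": [0,0,-0.1],"spin": 0,"jaw": 0.2},
    {"translation": [0,0,-0.1],"spin": 0,"jaw": 0.2},
    {"translation": [0,0,-0.1],"spin": 0,"jaw": 0.2},
  ],
)

```text
time: 13.8
tool_pos: [0.5122, -0.0838, 0.2635]
tool_rot: [-3.141, -0.0, 1.329]
contact_force: [0.1, 0.2, -2.4]
opening: 0.0356
grip_force: 30.0
```

```bash
python3 - <<'E'
from h import *
s=monitor.observe();print(s['tool_pos'],s['contact_force'])
E
```

```text
[ 0.51219261 -0.0837879   0.26350082] [ 0.09633507  0.16701406 -2.363545  ]
```

>>> send_rows(
  targets=[
    {"translation": [0,0,-0.05],"spin": 0,"jaw": 0.2},
    {"translation": [0,0,-0.05],"spin": 0,"jaw": 0.2},
    {"translation": [0,0,-0.05],"spin": 0,"jaw": 0.2},
    {"translation": [0,0,-0.05],"spin": 0,"jaw": 0.2},
    {"translation": [0,0,-0.05],"spin": 0,"jaw": 0.2},
  ],
)

```text
time: 14.3
tool_pos: [0.5122, -0.0838, 0.2639]
tool_rot: [-3.141, -0.0, 1.329]
contact_force: [-0.1, -0.2, -4.9]
opening: 0.0362
grip_force: 30.0
```

The force step to 4.9 N marks the second stop, with part of the handle's weight carried. I'll check that it holds and take one look.

>>> send_rows(
  targets=[
    {"translation": [0,0,0],"spin": 0,"jaw": 0.2},
    {"translation": [0,0,0],"spin": 0,"jaw": 0.2},
    {"translation": [0,0,0],"spin": 0,"jaw": 0.2},
    {"translation": [0,0,0],"spin": 0,"jaw": 0.2},
    {"translation": [0,0,0],"spin": 0,"jaw": 0.2},
  ],
)

```text
time: 14.8
tool_pos: [0.5122, -0.0838, 0.2639]
tool_rot: [-3.141, -0.0, 1.329]
contact_force: [0.0, 0.3, -4.1]
opening: 0.036
grip_force: 30.0
```

```bash
python3 - <<'E'
from h import *
S,d,P=cloud("side");cv2.imwrite("pics/c5.png",cv2.resize(S[90:230,230:340],(471,600),interpolation=2)[...,::-1])
s=monitor.observe();print(s['tool_pos'],s['contact_force'],s['opening'])
E
```

```text
[ 0.51217475 -0.08379969  0.26391119] [ 0.29631939  0.07646594 -5.98642729] 0.03586844394239237
```

View pics/c5.png

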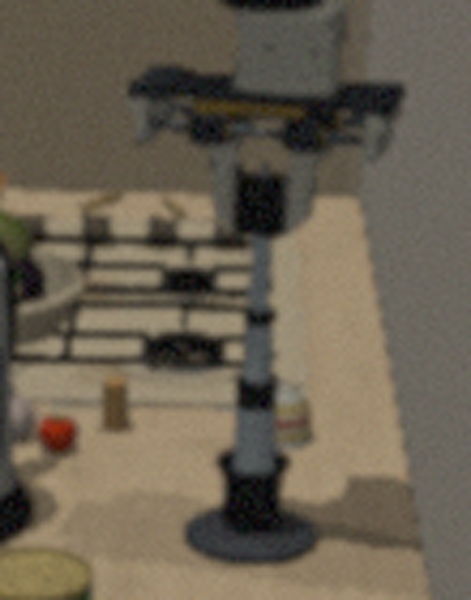

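Both sections are out: thin section between (262,240) and (258,310), middle section down to (255,385). The handle is still seated in the socket at (250,450), and the reading is steady. Handing in.

```bash
python3 -c "
from cell import job
print(job.hand_in())"
```

```text
the job is handed in; nothing more can be done
None
```

The pole stands at the bottom of the socket with both sections pulled out to the second stop, the gripper is still holding the head, and I handed the job in at about 15 s with no verdict shown.

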